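# Lock the leaf bracket with the hex key

## Task

Slide open only the compartment whose lid bears the brass hexagon and take the T-handled hex key out of it. Feel for the hex socket at the bottom of the bracket lock's recess, push the key fully home, then turn it clockwise (seen from above) in quarter turns, letting go and taking a fresh grip in between, until the lock meets its stop. Leave the key standing in the socket, keep the other two lids shut and do not disturb the things lying around.

Things in the scene. Friction and masses are not known exactly. Their poses are not given: they have to be found in the camera images.
- hexbox: lidded wooden compartment, 110 x 105 x 106 mm tall, walls 5 mm, floor 5 mm thick. Origin under its centre; x points from the front to the back (away from the robot), z up. The one that holds the key, standing upright in a cradle at its centre. The three compartments stand side by side in a row on a plinth 10 mm high, in any order, 108 mm apart along y.
- hexlid (a joint): opening of the sliding lid of the key's compartment, m: 0 shut, 0.105 fully open (stop; the key needs 0.095 to come out). It slides flat along the compartment's +x (away from the robot) and stays where left; drag 3 N, 6 N at 0.1 m/s. 8 mm thick, bears a flat brass hexagon 40 mm wide. Handle: pale wooden block 14 mm (x) x 44 mm (y), 22 mm tall.
- hexlid_grip (a point): centre of the top of the handle of the lid with the brass hexagon (moves with the lid); 22 mm above the lid's upper face, 30 mm above the compartment's rim, 20 mm in front of the lid's centre
- roundlid (a joint): opening of the sliding lid of the compartment with the disc, m: 0 shut, 0.105 fully open (stop; the key needs 0.095 to come out). It slides flat along the compartment's +x (away from the robot) and stays where left; drag 3 N, 6 N at 0.1 m/s. 8 mm thick, bears a flat blue disc. Handle: pale wooden block 14 mm (x) x 44 mm (y), 22 mm tall. To stay shut.
- squarelid (a joint): opening of the sliding lid of the compartment with the square, m: 0 shut, 0.105 fully open (stop; the key needs 0.095 to come out). It slides flat along the compartment's +x (away from the robot) and stays where left; drag 3 N, 6 N at 0.1 m/s. 8 mm thick, bears a flat red square. Handle: pale wooden block 14 mm (x) x 44 mm (y), 22 mm tall. To stay shut.
- key: T-handled hex key, 98 mm tall, 0.15 to 0.3 kg. Origin at the centre of the shaft's lower end, z up to the handle. Shaft: steel hexagon 24 mm across flats, z 0 to 50 mm, flats facing +x and -x (edges at +y, -y); above it a brass neck 15 mm thick. Handle: amber horn bar along x, 74 mm long, 16 mm wide (y), z 76 to 98 mm, along the compartment's x at the start.
- key_tip (a point): centre of the lower end of the key's shaft (the key's origin). It starts on the compartment's floor; a cradle 35 mm high holds the shaft loosely there. Lift the key straight up, 45 mm to leave the cradle, 140 mm to clear all rims and lid handles.
- key_bar (a point): middle of the key's handle bar, 89 mm above the lower end, a good height to grip (across the bar). In the compartment the bar's top is 3 mm below the rim, with 39 mm free on both sides of it.
- lock: bracket lock, fixed to the table: dark oak block 130 x 130 x 60 mm tall, a flat steel bracket strap along its -y side and a 16 mm high steel staple over its -y edge. Origin under its centre, z up. In it turns a drum with a brass rim, whose recess opens at point lock_mouth.
- lock_mouth (a point): centre of the block's hole, level with the brass rim's top, 64 mm above the table. The drum's centre is up to 3 mm off it in x and in y (not reported: feel for it). Below the mouth: six-sided recess 40 mm across flats down to 14 mm; funnel from 34 to 26 mm across flats at 14 to 21 mm; hex socket 26 mm across flats from 21 mm to its floor at 48 mm, where a key is fully home.
- drum (a joint): turn of the lock's drum, rad, clockwise seen from above: starts at 0 to 0.3, stop at 2.9 (red tongue on the rim points into the staple). Resistance 0.12 N m, stays where left. A flat of the hex socket faces the lock's x axis turned clockwise by this angle (and every 60 degrees from there); the key has 0.17 rad of play each way.
- tin: blue enamel tin with a lid, 88 mm wide, 116 mm tall; bystander, origin under its centre
- jar: glass jar with brass screw lid, 80 mm wide, 120 mm tall; bystander, origin under its centre
- magnifier: horn-handled magnifying glass lying flat, 175 mm long along its x, 80 mm wide, 13 mm high; bystander
- corner0: L-shaped wooden corner block, 70 x 70 x 40 mm tall; bystander, origin under its centre
- corner1: L-shaped wooden corner block, 70 x 70 x 40 mm tall; bystander, origin under its centre
- corner2: L-shaped wooden corner block, 70 x 70 x 40 mm tall; bystander, origin under its centre
Mind the look-alikes: they are no part of the job. What is shaped like the part that bears drum but pink or purple is not meant.

How it is judged:
By the outcome, as a careful person would: the job done as asked, in the order asked, and still so for the second after the job is handed in, with the robot touching nothing.
It also fails if it takes over 66 s, if anything falls off the work surface, if the arm or the gripper's body presses on something with over 40 N, if the wrist force passes 120 N, or if a joint passes its speed limit or range.

## Robot

A 7-joint arm with a two-finger parallel gripper is mounted at the origin on the work surface. World frame = base frame: x ahead of the robot, y to its left, z up, the work surface at z = 0. Lengths are in m, angles in rad, forces in N, time in s.
With the tool pointing down it reaches from about 0.4 to 0.9 m from the base axis. Payload 5.5 kg.
Tool frame: the origin (TCP) lies at the very end of the fingers, on their centre line; the grasp point (between the pads) lies 19 mm behind it; z points along the fingers, x is the direction in which the jaws open and shut, and the axes are right-handed (so a half turn about z gives the same grasp; the last joint's range is limited). The gripper opens to 92 mm and grips with 3 to 60 N. Pads are 19 mm wide; open, the fingers measure 130 mm over their backs; the gripper's body (75 mm by 190 mm) begins 47 mm behind the grasp point.
Start: joints at [-0.953, 0.501, -0.427, 1.55, 0.221, 1.138, -0.21], TCP at [0.226, 0.61, 0.227] pointing down, gripper open.
Joint ranges: [-2.88, 2.88], [-0.31, 2.03], [-1.54, 1.56], [0.2, 2.42], [-1.41, 4.55], [0.19, 2.02], [-2.57, 2.57]. Speed limits (rad/s): [2.57, 2.57, 3.14, 3.14, 3.14, 3.14, 3.14].

## Interface

Orientations are given as a unit quaternion [w, x, y, z].
In Python, from cell import telemetry, imaging, bot gives the robot as it stands.
- The arm moves only by the tool carry_out, never from a script. Its argument "steps" is a list of rows, each a list of 3 entries, a list of its own where there are three numbers: the shift along the tool's x, y, z in mm, then the turn, a rotation vector about the tool's x, y, z in degrees, then the opening, from 0 (shut) to 1 (fully open). In form: [[[tx, ty, tz], [rx, ry, rz], hand], ...]. A call has 1 to 20 rows; each row is the pose to reach, as a shift and turn from the pose commanded when the call began, along the tool's axes at that moment; what a row does not reach only later rows make up. A row lasts 1/12 s, in which the tool goes at most 41.7 mm and 7.16 degrees, less where a joint would pass 70% of its speed; a pose out of reach is approached as far as the arm can. A call with a gripper value outside its range is refused whole. The fingers move at their own pace and stop on an object; "grip_force" is the grip in N (left out, the last holds). Time passes only in rows, so rows that repeat a pose let the fingers close. It gives the time, the measured TCP pose, the force and the opening at its end, in the units of the state.
- telemetry.observe(): the state, without advancing time (a new reading comes with each control period).
- imaging.camera(name): name is "scene" or "top" or "wrist"; returns the picture (420x560x3 uint8, red, green, blue); there is no depth.
- imaging.camera_params(name): a dict with "intrinsics" (3x3 intrinsics, pixels), "k1" (the pictures are not rectified: a ray, as slopes to the right and down, at radius r is drawn at 1 + k1 r^2 times it, then the intrinsics apply), "position" and "orientation" of the camera in the world; the wrist camera has in their place "T_tool_cam" (4x4, takes a point from camera to tool coordinates, whose origin is the TCP and whose axes are the tool frame's). Camera axes: x right, y up, looking along -z (the intrinsics and any distortion apply to the point x, -y, -z); pixel columns grow to the right and rows downward; lengths in m; the calibration is good to about 2 mm. A picture is of the moment at which its call begins: read the wrist's pose just before it. camera_params takes no time and is no camera call.
- bot.hand_in(): hands the job in, once; it reports no verdict.
The state is a dict: "time_s": time; "joint_positions": joint angles; "qd": joint speeds; "joint_torque": joint torques, N m; "ee_pos": TCP position; "tool_rot": TCP orientation; "ft_force": force on the tool from outside, world axes, zero at the start; "moment": the same for the moment, N m; "gripper_width": finger opening in m.
Only numpy, scipy, OpenCV 4.12 (cv2) and the standard library are available. Lean on these libraries where they do the work, as an engineer would, in place of code of your own. Each camera call takes 0.05 s, during which the arm holds its last target.

## Working session

There is one attempt and no reset: what is moved stays moved. The work goes in short steps, Python scripts to look and compute and a tool call to move; the robot and the scene stay as the last step left them, time stands still between calls to the robot, and variables do not carry over. Pictures are saved under pics/ and viewed, and the job is handed in when it is done.

Besides the shell and the picture viewer there is one more tool, called after "Request:" as name(argument=value, ...) on one line, values as JSON. carry_out: Moves the arm, as the interface text tells. Its arguments: {"type":"object","properties":{"steps":{"type":"array","items":{"type":"array"}},"grip_force":{"type":"number"}},"required":["steps"]}

```bash
ls; mkdir -p pics; python3 - <<'E'
from cell import telemetry, imaging, bot
import cv2,json
s=telemetry.observe();print(s)
for n in ["scene","top","wrist"]:
    im=imaging.camera(n);cv2.imwrite(f"pics/{n}0.png",im[:,:,::-1]);print(n,imaging.camera_params(n))
E
```

```text
pics
{'time_s': 0.0, 'joint_positions': array([-0.95278809,  0.50182639, -0.42676041,  1.55145956,  0.22079894,
        1.1382606 , -0.21028745]), 'qd': array([ 1.45987351e-03,  1.28799965e-03,  1.45792090e-03, -6.67917978e-05,
       -6.20565332e-04,  6.36287135e-04,  8.02772179e-05]), 'joint_torque': array([ 9.65039289e-04, -5.66598737e+01, -5.81591606e+00, -2.79101515e+01,
       -6.86304155e-02,  3.10599455e-02,  1.81855921e-04]), 'ee_pos': array([0.2256332 , 0.6088436 , 0.22568509]), 'tool_rot': array([ 5.20737184e-04,  8.20783189e-01,  5.71239049e-01, -7.95783808e-04]), 'ft_force': array([ 0.15768668, -0.33177442,  0.61566063]), 'moment': array([ 0.03000446, -0.00762114,  0.03613561]), 'gripper_width': 0.09156649902060396}
scene {'intrinsics': array([[472.9800146 ,   0.        , 282.54889834],
       [  0.        , 472.9800146 , 217.5518532 ],
       [  0.        ,   0.        ,   1.        ]]), 'k1': -0.03550540827134242, 'position': array([ 1.40755343, -0.68543655,  1.23200539]), 'orientation': array([0.83052652, 0.33739837, 0.16483795, 0.41135933])}
top {'intrinsics': array(
[... 173 characters left out ...]
85, 'position': array([ 0.38022491, -0.0014186 ,  1.10514361]), 'orientation': array([ 0.70959403,  0.06413675, -0.06154205, -0.69898167])}
wrist {'intrinsics': array([[344.58661371,   0.        , 281.2341315 ],
       [  0.        , 344.58661371, 213.7549886 ],
       [  0.        ,   0.        ,   1.        ]]), 'k1': -0.029950885381028608, 'T_tool_cam': array([[ 9.99999688e-01, -7.30534203e-04, -3.01820796e-04,
         1.08627863e-03],
       [-7.84488774e-04, -9.64002524e-01, -2.65891931e-01,
        -7.20776475e-02],
       [-9.67128592e-05,  2.65892085e-01, -9.64002795e-01,
        -1.56508359e-01],
       [ 0.00000000e+00,  0.00000000e+00,  0.00000000e+00,
         1.00000000e+00]])}
```

View pics/top0.png

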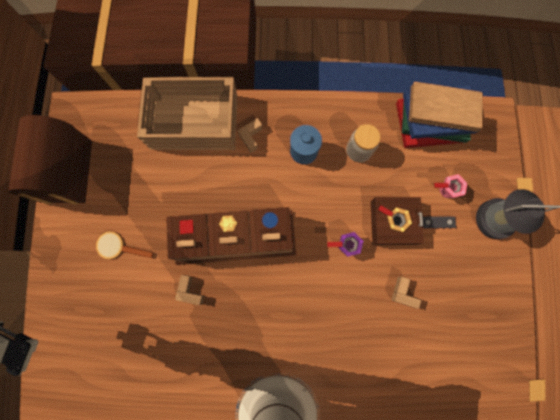

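View pics/scene0.png

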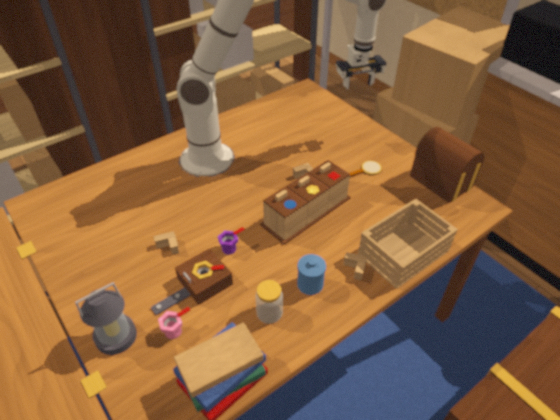

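View pics/wrist0.png

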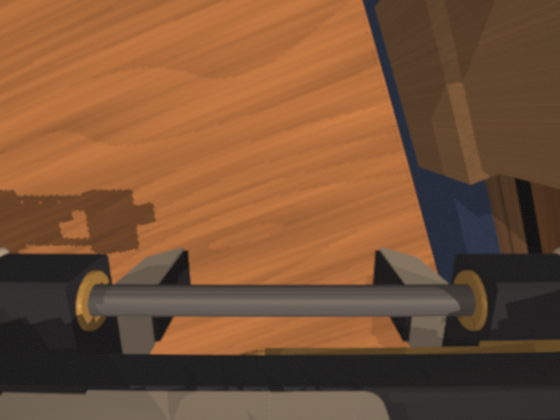

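The top picture shows the three-lid row at (230,235) with the yellow hexagon in the middle, and the lock at (397,220) between the pink and purple look-alikes. I'll enlarge both.

```bash
python3 - <<'E'
import cv2
a=cv2.imread("pics/top0.png")
cv2.imwrite("pics/c1.png",cv2.resize(a[190:280,150:310],None,fx=5,fy=5,interpolation=cv2.INTER_CUBIC))
cv2.imwrite("pics/c2.png",cv2.resize(a[165:265,320:480],None,fx=5,fy=5,interpolation=cv2.INTER_CUBIC))
E
cat > h.py <<'E'
import numpy as np,cv2
from scipy.spatial.transform import Rotation as R
from cell import telemetry, imaging, bot
def rot(q): return R.from_quat([q[1],q[2],q[3],q[0]])
def pose(name,s=None):
    p=imaging.camera_params(name)
    if name=="wrist":
        s=s or telemetry.observe(); T=np.eye(4);T[:3,:3]=rot(s['tool_rot']).as_matrix();T[:3,3]=s['ee_pos'];T=T@p['T_tool_cam']
        return p,T[:3,:3],T[:3,3]
    return p,rot(p['orientation']).as_matrix(),p['position']
def ray(name,uv,s=None):
    p,M,o=pose(name,s);K=p['intrinsics']
    d=np.array([(uv[0]-K[0,2])/K[0,0],(uv[1]-K[1,2])/K[1,1]]);u=d.copy()
    for _ in range(20): u=d/(1+p['k1']*(u@u))
    return o,M@np.array([u[0],-u[1],-1])
def px(name,uv,z,s=None):
    o,d=ray(name,uv,s); return o+d*(z-o[2])/d[2]
def proj(name,P,s=None):
    p,M,o=pose(name,s);c=M.T@(np.array(P)-o);u=np.array([c[0],-c[1]])/-c[2];u=u*(1+p['k1']*(u@u));K=p['intrinsics']
    return u*[K[0,0],K[1,1]]+K[:2,2]
def snap(name,fn,s=None):
    s=telemetry.observe();im=imaging.camera(name);cv2.imwrite(fn,im[:,:,::-1]);return s
def toward(P,yaw=None,s=None):
    """tool shift (mm) and turn (deg rotvec) to reach TCP pos P pointing down with tool x at yaw(deg)"""
    s=s or telemetry.observe();M=rot(s['tool_rot'])
    t=M.inv().apply(np.array(P)-s['ee_pos'])*1000
    if yaw is None: return t
    c,q=np.cos(np.radians(yaw)),np.sin(np.radians(yaw))
    G=R.from_matrix(np.array([[c,q,0],[q,-c,0],[0,0,-1]]))
    return t.round(1),np.degrees((M.inv()*G).as_rotvec()).round(2)
def st():
    s=telemetry.observe();x=rot(s['tool_rot']).as_matrix()
    print('t',round(s['time_s'],2),'p',(s['ee_pos']*1000).round(1),'yawx',np.degrees(np.arctan2(x[1,0],x[0,0])).round(2),'z',x[:,2].round(4),'F',s['ft_force'].round(1),'M',s['moment'].round(2),'w',round(s['gripper_width']*1000,1),'q',s['joint_positions'].round(2));return s
E
python3 -c "
from h import *
st()"
```

```text
t 0.15 p [225.7 609.  225.9] yawx 69.67 z [-6.0e-04 -1.4e-03 -1.0e+00] F [ 0.4  0.4 -0.8] M [-0.01 -0.04 -0.  ] w 91.6 q [-0.95  0.5  -0.43  1.55  0.22  1.14 -0.21]
```

View pics/c1.png

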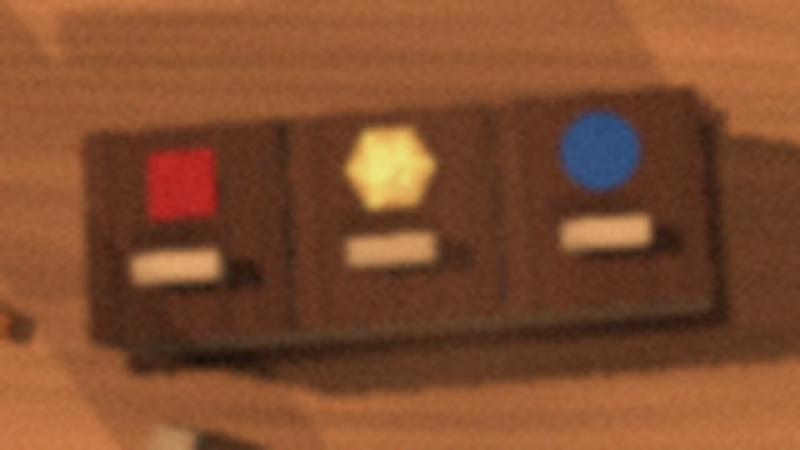

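View pics/c2.png

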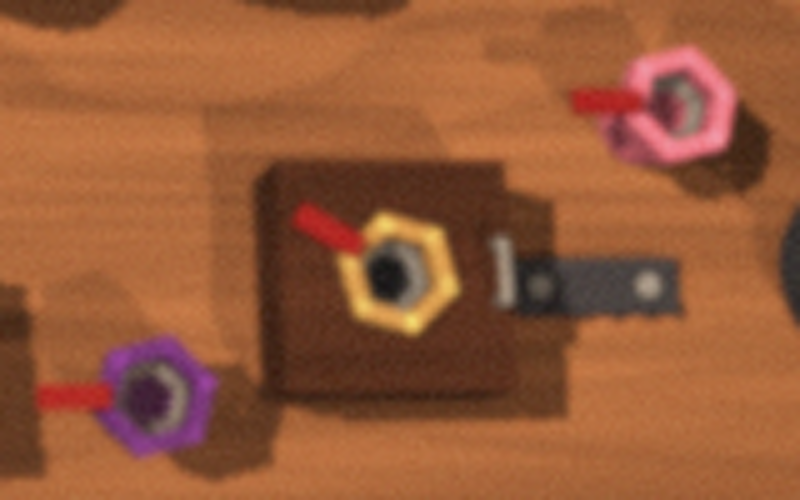

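```bash
python3 - <<'E'
from h import *
f=lambda c,o:((c[0]+.5)/5-.5+o[0],(c[1]+.5)/5-.5+o[1])
A=(150,190);B=(320,165)
for n,c,z in [("redh",(176,258),.146),("hexh",(391,242),.146),("blueh",(605,225),.146),("hex",(391,168),.124),("blue",(600,150),.124),("red",(181,184),.124),("backL",(88,134),.124),("backR",(693,88),.124)]:
    print(n,(px("top",f(c,A),z)*1000).round(1))
for n,c,z in [("rimc",(400,272),.064),("blkTL",(276,160),.06),("blkTR",(503,160),.06),("blkBR",(517,388),.06),("blkBL",(283,385),.06),("tongueTip",(303,212),.064),("tongueroot",(360,247),.064),("strapend",(650,286),.003)]:
    print(n,(px("top",f(c,B),z)*1000).round(1))
for n,z in [(( 227,256),0)]: print(px("top",n,z))
E
```

```text
redh [460.6 238.3 146. ]
hexh [470.6 130.3 146. ]
blueh [480.9  23.5 146. ]
hex [510.8 134.7 124. ]
blue [521.8  27.4 124. ]
red [500.7 243.3 124. ]
backL [525.9 293.8 124. ]
backR [554.9 -20.1 124. ]
rimc [ 537.1 -328.7   64. ]
blkTL [ 599.8 -262.2   60. ]
blkTR [ 602.  -391.5   60. ]
blkBR [ 474.1 -393.4   60. ]
blkBL [ 474.5 -262.6   60. ]
tongueTip [ 569.9 -275.4   64. ]
tongueroot [ 550.8 -306.7   64. ]
strapend [ 539.8 -498.4    3. ]
[0.43273794 0.15076273 0.        ]
```

```bash
python3 - <<'E'
from h import *
print(toward([.44,.1275,.24],95.4))
E
```

```text
(array([-377.1,  368.3,  -13.5]), array([-2.000e-02,  9.000e-02, -2.573e+01]))
```

Request:
carry_out(steps=[[[-30, 30, -5], [0, 0, -5], 0.3], [[-60, 60, -10], [0, 0, -10], 0], [[-90, 90, -14], [0, 0, -15], 0], [[-120, 118, -14], [0, 0, -20], 0], [[-150, 147, -14], [0, 0, -25.7], 0], [[-180, 176, -14], [0, 0, -25.7], 0], [[-210, 205, -14], [0, 0, -25.7], 0], [[-240, 234, -14], [0, 0, -25.7], 0], [[-270, 264, -14], [0, 0, -25.7], 0], [[-300, 293, -14], [0, 0, -25.7], 0], [[-330, 322, -14], [0, 0, -25.7], 0], [[-360, 350, -14], [0, 0, -25.7], 0], [[-377, 368, -14], [0, 0, -25.7], 0], [[-377, 368, -14], [0, 0, -25.7], 0], [[-377, 368, -14], [0, 0, -25.7], 0], [[-377, 368, -14], [0, 0, -25.7], 0]])

```text
time_s: 1.48
ee_pos: [0.4395, 0.1289, 0.2406]
tool_rot: [-0.0, 0.673, 0.74, -0.0]
ft_force: [-0.2, 0.4, -0.1]
gripper_width: 0.0003
```

```bash
python3 - <<'E'
from h import *
st();s=snap("wrist","pics/w1.png")
for P in [[.4706,.1303,.146],[.5108,.1347,.124]]: print(proj("wrist",P,s))
E
```

```text
t 1.48 p [439.5 128.9 240.6] yawx 95.39 z [-6.e-04  5.e-04 -1.e+00] F [-0.2  0.4 -0.1] M [ 0.08 -0.01 -0.  ] w 0.3 q [-0.09  0.12 -0.27  2.    0.04  1.03  1.29]
[277.54384637 255.03247474]
[278.57471694 288.47769678]
```

View pics/w1.png

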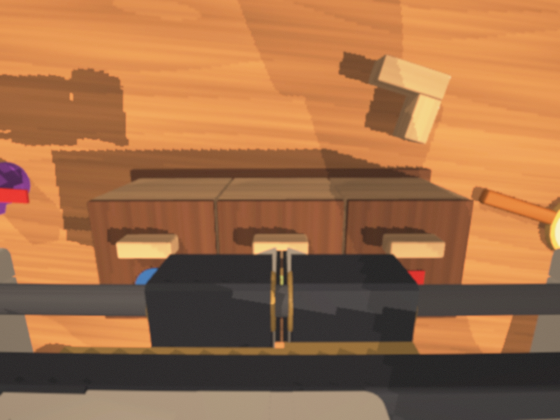

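```bash
python3 - <<'E'
import cv2
a=cv2.imread("pics/w1.png")
cv2.imwrite("pics/w1c.png",cv2.resize(a[170:270,90:480],None,fx=2.05,fy=4,interpolation=cv2.INTER_CUBIC))
cv2.imwrite("pics/w1d.png",cv2.resize(a[220:280,230:330],None,fx=8,fy=8,interpolation=cv2.INTER_CUBIC))
E
```

```text
(no output)
```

View pics/w1c.png

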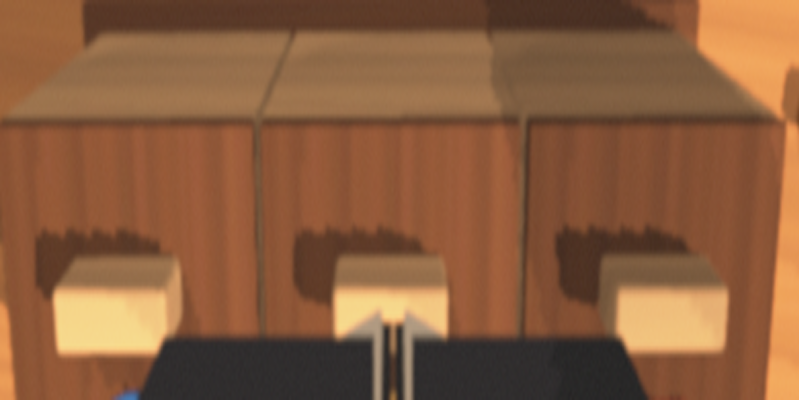

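View pics/w1d.png

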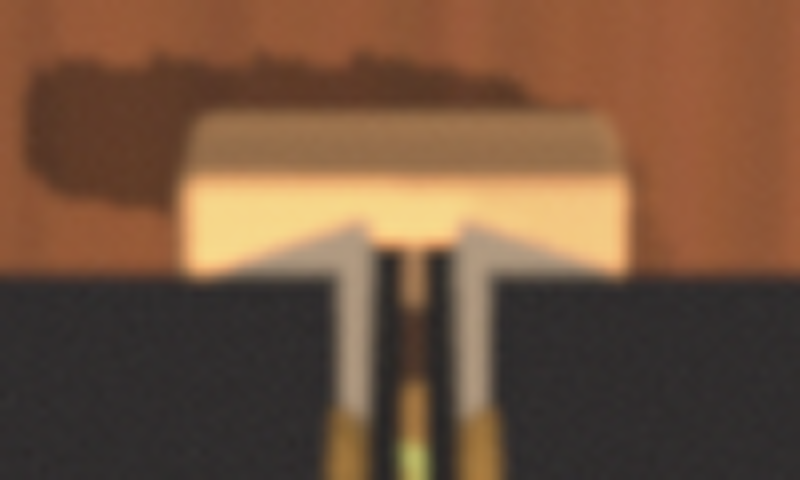

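```bash
python3 - <<'E'
from h import *
# tool unchanged since picture
for n,uv in [("hexF-right",(252.6,242)),("hexF-left",(308.6,242)),("blue c",(90+112/2.05,170+320/4)),("red c",(90+670/2.05,170+317/4)),("blueFL",(90+56/2.05,170+285/4)),("redFR",(90+728/2.05,170+285/4))]:
    print(n,(px("wrist",uv,.146)*1000).round(1))
E
```

```text
hexF-right [461.6 110.8 146. ]
hexF-left [457.4 153.9 146. ]
blue c [476.4  27.1 146. ]
red c [455.3 239.  146. ]
blueFL [471.2   5.8 146. ]
redFR [446.7 259.8 146. ]
```

Request:
carry_out(steps=[[[0, 0, 40], [0, 0, 0], 0], [[0, 0, 80], [0, 0, 0], 0], [[0, 0, 100], [0, 0, 0], 0], [[0, 0, 110], [0, 0, 0], 0], [[0, 0, 110], [0, 0, 0], 0], [[0, 4, 110], [0, 0, 0], 0], [[0, 8, 110], [0, 0, 0], 0], [[0, 14, 110], [0, 0, 0], 0], [[0, 20, 110], [0, 0, 0], 0], [[0, 20, 110], [0, 0, 0], 0]])

```text
time_s: 2.37
ee_pos: [0.4616, 0.1307, 0.1317]
tool_rot: [0.001, 0.673, 0.739, 0.001]
ft_force: [0.4, -0.2, 0.5]
gripper_width: 0.0003
```

```bash
python3 - <<'E'
from h import *
st();s=snap("top","pics/t2.png");a=cv2.imread("pics/t2.png")
cv2.imwrite("pics/t2c.png",cv2.resize(a[170:290,150:310],None,fx=5,fy=5,interpolation=cv2.INTER_CUBIC))
E
```

```text
t 2.37 p [461.6 130.7 131.7] yawx 95.38 z [ 2.3e-03  9.0e-04 -1.0e+00] F [ 0.4 -0.2  0.5] M [-0.    0.05 -0.  ] w 0.3 q [-0.11  0.31 -0.25  2.06  0.11  0.78  1.23]
```

View pics/t2c.png

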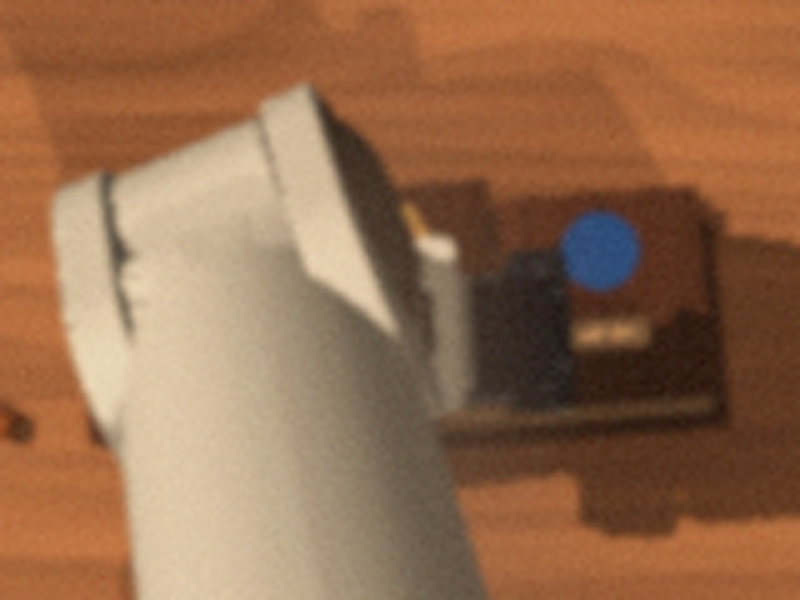

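Request:
carry_out(steps=[[[0, 8, 0], [0, 0, 0], 0], [[0, 16, 0], [0, 0, 0], 0], [[0, 24, 0], [0, 0, 0], 0], [[0, 32, 0], [0, 0, 0], 0], [[0, 40, 0], [0, 0, 0], 0], [[0, 48, 0], [0, 0, 0], 0], [[0, 56, 0], [0, 0, 0], 0], [[0, 64, 0], [0, 0, 0], 0], [[0, 72, 0], [0, 0, 0], 0], [[0, 79, 0], [0, 0, 0], 0]])

```text
time_s: 3.25
ee_pos: [0.5381, 0.1374, 0.1308]
tool_rot: [-0.001, 0.673, 0.739, -0.001]
ft_force: [-5.6, 1.3, 3.2]
gripper_width: 0.0003
```

```bash
python3 - <<'E'
from h import *
st();s=snap("wrist","pics/w3.png")
E
```

```text
t 3.25 p [538.1 137.4 130.8] yawx 95.38 z [-1.8e-03 -4.0e-04 -1.0e+00] F [-5.6  1.3  3.2] M [ 0.14  1.07 -0.01] w 0.3 q [-0.11  0.43 -0.23  1.88  0.13  0.85  1.26]
```

View pics/w3.png

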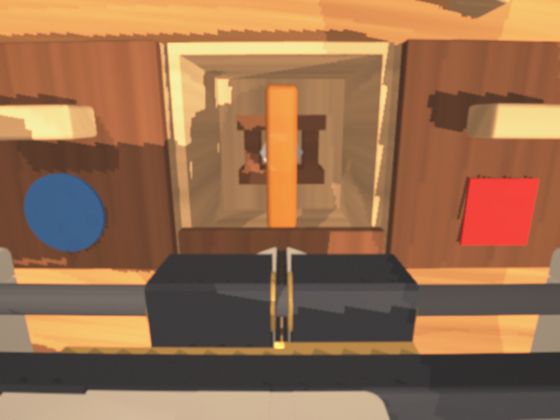

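The compartment is open, with the amber bar visible at (282,156). The two neighbouring lids are still shut. I'll push the lid the rest of the way to its stop.

Request:
carry_out(steps=[[[0, 7, 0], [0, 0, 0], 0], [[0, 12, 0], [0, 0, 0], 0], [[0, 16, 0], [0, 0, 0], 0], [[0, 19, 0], [0, 0, 0], 0], [[0, 19, 0], [0, 0, 0], 0]])

```text
time_s: 3.72
ee_pos: [0.5542, 0.1388, 0.1302]
tool_rot: [-0.002, 0.673, 0.74, -0.003]
ft_force: [-12.0, -0.8, 8.5]
gripper_width: 0.0004
```

```bash
python3 - <<'E'
from h import *
st();s=snap("wrist","pics/w4.png")
E
```

```text
t 3.72 p [554.2 138.8 130.2] yawx 95.39 z [-0.007  -0.0017 -1.    ] F [-12.   -0.8   8.5] M [-0.18  2.5   0.05] w 0.4 q [-0.11  0.46 -0.23  1.83  0.13  0.87  1.26]
```

View pics/w4.png

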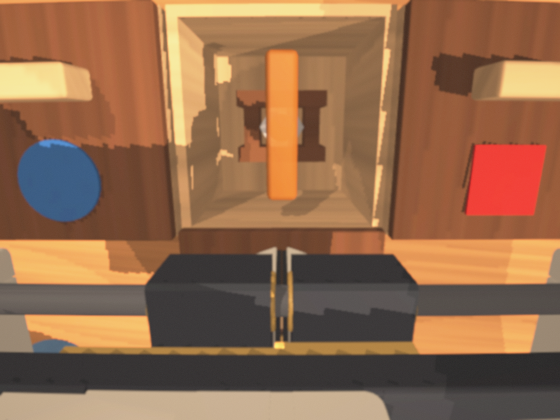

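```bash
python3 - <<'E'
from h import *
for uv in [(282.5,50.5),(282.8,199),(282.6,125),(268,125),(298,125),(268,50),(267,199),(298,199)]: print(uv,(px("wrist",uv,.113)*1000).round(1))
for uv in [(170,14),(390,12),(180,228),(383,228)]: print(uv,(px("wrist",uv,.116)*1000).round(1))
E
```

```text
(282.5, 50.5) [451.8 130.9 113. ]
(282.8, 199) [522.6 137.9 113. ]
(282.6, 125) [485.6 134.2 113. ]
(268, 125) [486.3 127.1 113. ]
(298, 125) [484.9 141.7 113. ]
(268, 50) [452.3 124.2 113. ]
(267, 199) [523.3 129.7 113. ]
(298, 199) [521.8 145.7 113. ]
(170, 14) [441.7  79.  116. ]
(390, 12) [431.6 177.5 116. ]
(180, 228) [542.4  85.9 116. ]
(383, 228) [532.3 191.3 116. ]
```

Request:
carry_out(steps=[[[0, -6, 0], [0, 0, 0], 0], [[0, -12, 0], [0, 0, 0], 0], [[0, -35, -35], [0, 0, 0], 0.4], [[0, -60, -60], [0, 0, 0], 0.4], [[0, -72, -70], [0, 0, 0], 0.4], [[0, -72, -70], [0, 0, 0], 0.4], [[0, -72, -70], [0, 0, 0], 0.4], [[0, -72, -70], [0, 0, 0], 0.4]])

```text
time_s: 4.43
ee_pos: [0.4867, 0.1322, 0.2006]
tool_rot: [0.001, 0.673, 0.739, 0.001]
ft_force: [0.7, -0.2, -0.3]
gripper_width: 0.0347
```

```bash
python3 - <<'E'
from h import *
s=st();print(toward([.4868,.1344,.087],95.5))
snap("wrist","pics/w5.png")
E
```

```text
t 4.43 p [486.7 132.2 200.6] yawx 95.34 z [ 1.6e-03  1.0e-04 -1.0e+00] F [ 0.7 -0.2 -0.3] M [-0.    0.04  0.04] w 34.7 q [-0.09  0.25 -0.26  1.94  0.08  0.96  1.27]
(array([2.200e+00, 1.000e-01, 1.136e+02]), array([ 0.09,  0.  , -0.16]))
```

View pics/w5.png

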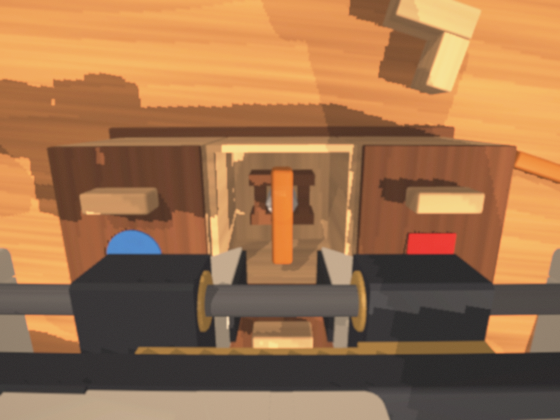

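Request:
carry_out(steps=[[[2, 0, 35], [0, 0, 0], 0.4], [[2, 0, 70], [0, 0, 0], 0.4], [[2, 0, 95], [0, 0, 0], 0.4], [[2, 0, 108], [0, 0, 0], 0.4], [[2, 0, 113], [0, 0, 0], 0.4], [[2, 0, 113], [0, 0, 0], 0.4]], grip_force=30)

```text
time_s: 4.98
ee_pos: [0.4845, 0.1341, 0.0856]
tool_rot: [-0.001, 0.673, 0.739, -0.002]
ft_force: [-0.8, -0.2, 0.3]
gripper_width: 0.0365
```

```bash
python3 - <<'E'
from h import *
s=st()
E
```

```text
t 4.98 p [484.5 134.1  85.6] yawx 95.36 z [-3.8e-03 -7.0e-04 -1.0e+00] F [-0.8 -0.2  0.3] M [ 0.04  0.03 -0.02] w 36.5 q [-0.13  0.42 -0.24  2.03  0.15  0.71  1.21]
```

Request:
carry_out(steps=[[[0, 1, -1], [0, 0, 0], 0.3], [[0, 1, -1], [0, 0, 0], 0.1], [[0, 1, -1], [0, 0, 0], 0], [[0, 1, -1], [0, 0, 0], 0], [[0, 1, -1], [0, 0, 0], 0], [[0, 1, -1], [0, 0, 0], 0]], grip_force=30)

```text
time_s: 5.48
ee_pos: [0.4875, 0.1347, 0.0898]
tool_rot: [0.001, 0.673, 0.739, 0.001]
ft_force: [-0.0, -1.0, 4.6]
gripper_width: 0.0157
```

```bash
python3 - <<'E'
from h import *
s=st()
E
```

```text
t 5.48 p [487.5 134.7  89.8] yawx 95.36 z [ 2.3e-03  4.0e-04 -1.0e+00] F [-0.  -1.   4.6] M [-0.03 -0.03 -0.03] w 15.7 q [-0.13  0.41 -0.24  2.02  0.14  0.72  1.21]
```

Request:
carry_out(steps=[[[0, 0, -8], [0, 0, 0], 0], [[0, 0, -20], [0, 0, 0], 0], [[0, 0, -35], [0, 0, 0], 0], [[0, 0, -55], [0, 0, 0], 0], [[0, 0, -80], [0, 0, 0], 0], [[0, 0, -105], [0, 0, 0], 0], [[0, 0, -130], [0, 0, 0], 0], [[0, 0, -150], [0, 0, 0], 0], [[0, 0, -160], [0, 0, 0], 0], [[0, 0, -160], [0, 0, 0], 0], [[0, 0, -160], [0, 0, 0], 0]])

```text
time_s: 6.4
ee_pos: [0.486, 0.1344, 0.2483]
tool_rot: [-0.0, 0.673, 0.739, -0.0]
ft_force: [-1.2, 0.3, -2.8]
gripper_width: 0.0156
```

```bash
python3 - <<'E'
from h import *
s=st();snap("wrist","pics/w6.png");snap("scene","pics/s6.png")
print(toward([.49,-.3275,.25],76))
E
```

```text
t 6.4 p [486.  134.4 248.3] yawx 95.37 z [-4.e-04 -1.e-04 -1.e+00] F [-1.2  0.3 -2.8] M [ 0.07  0.03 -0.03] w 15.6 q [-0.09  0.2  -0.27  1.89  0.06  1.06  1.29]
(array([-460.1,  -38.6,   -2.6]), array([-0.17,  0.06, 19.38]))
```

View pics/w6.png

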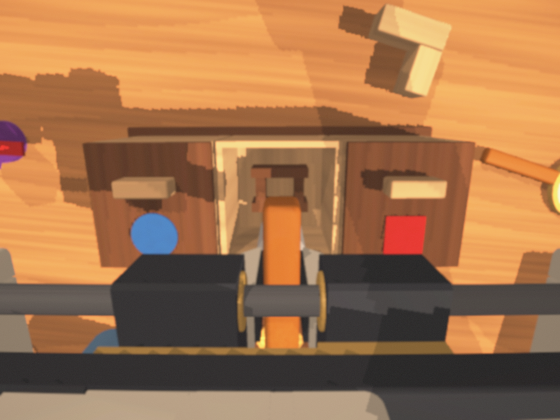

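View pics/s6.png

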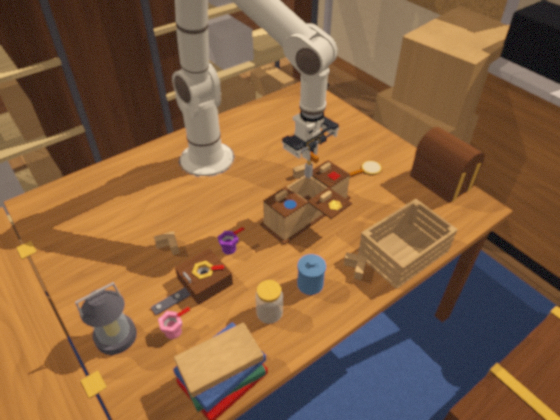

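```bash
python3 - <<'E'
from h import *
s=telemetry.observe()
im=cv2.imread("pics/w6.png");cv2.imwrite("pics/w6c.png",cv2.resize(im[180:280,220:340],None,fx=6,fy=6,interpolation=cv2.INTER_CUBIC))
for zz in (.021,.024,.027):
  z=s['ee_pos'][2]+zz
  for u in [(264,197),(299.5,197)]:
    P=px("wrist",u,z,s);print(zz,rot(s['tool_rot']).inv().apply(P-s['ee_pos'])*1000)
E
```

```text
0.021 [ -5.67248961 -41.12509902 -20.87133199]
0.021 [  8.63277383 -41.13780791 -20.87854611]
0.024 [ -5.51969536 -41.79743915 -23.86936572]
0.024 [  8.46937057 -41.80986713 -23.87642038]
0.027 [ -5.36690112 -42.46977928 -26.86739945]
0.027 [  8.30596732 -42.48192635 -26.87429465]
```

View pics/w6c.png

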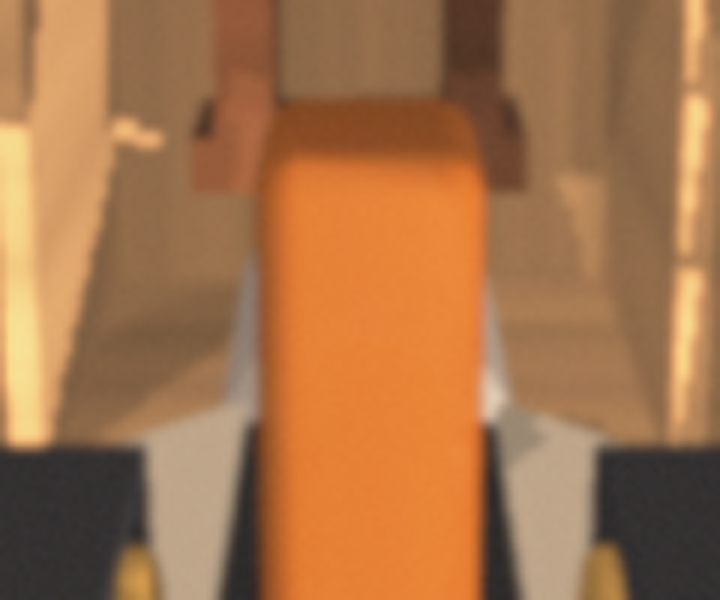

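```bash
python3 - <<'E'
from h import *
print(toward([.60,-.343,.255],76))
print(px("top",(490,215),.0),px("top",(540,205),.3),px("top",(363,143),.12))
E
```

```text
(array([-485.8,   69.5,   -7.9]), array([-0.17,  0.06, 19.38]))
[ 0.56217698 -0.62802081  0.        ] [ 0.53686734 -0.5809781   0.3       ] [ 0.73438922 -0.2200347   0.12      ]
```

Request:
carry_out(steps=[[[-25, 4, -2], [0, 0, 2], 0], [[-60, 9, -4], [0, 0, 5], 0], [[-95, 14, -6], [0, 0, 8], 0], [[-130, 19, -8], [0, 0, 11], 0], [[-165, 24, -8], [0, 0, 14], 0], [[-200, 29, -8], [0, 0, 17], 0], [[-235, 34, -8], [0, 0, 19.4], 0], [[-270, 39, -8], [0, 0, 19.4], 0], [[-305, 44, -8], [0, 0, 19.4], 0], [[-340, 49, -8], [0, 0, 19.4], 0], [[-375, 54, -8], [0, 0, 19.4], 0], [[-410, 59, -8], [0, 0, 19.4], 0], [[-445, 64, -8], [0, 0, 19.4], 0], [[-470, 68, -8], [0, 0, 19.4], 0], [[-486, 70, -8], [0, 0, 19.4], 0], [[-486, 70, -8], [0, 0, 19.4], 0], [[-486, 70, -8], [0, 0, 19.4], 0], [[-486, 70, -8], [0, 0, 19.4], 0]])

```text
time_s: 8.0
ee_pos: [0.6012, -0.3412, 0.2547]
tool_rot: [-0.002, 0.788, 0.616, -0.0]
ft_force: [-0.1, 0.6, -2.0]
gripper_width: 0.0157
```

```bash
python3 - <<'E'
from h import *
s=st();snap("wrist","pics/w7.png")
im=cv2.imread("pics/w7.png")
c=proj("wrist",[.537,-.328,.064],s);print(c);x,y=int(c[0])-65,int(c[1])-50
print(x,y);cv2.imwrite("pics/w7c.png",cv2.resize(im[max(y,0):y+100,x:x+130],None,fx=6,fy=6,interpolation=cv2.INTER_CUBIC))
E
```

```text
t 8.0 p [ 601.2 -341.2  254.7] yawx 76.02 z [-0.0027  0.0025 -1.    ] F [-0.1  0.6 -2. ] M [-0.03 -0.02  0.04] w 15.7 q [ 0.46  0.52  0.03  1.41 -0.02  1.21  1.82]
[276.88813177 126.39850545]
211 76
```

View pics/w7.png

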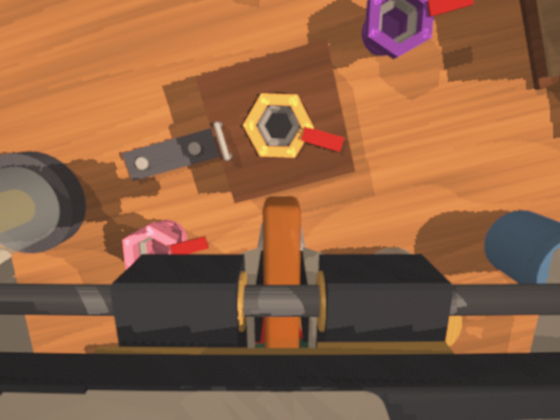

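View pics/w7c.png

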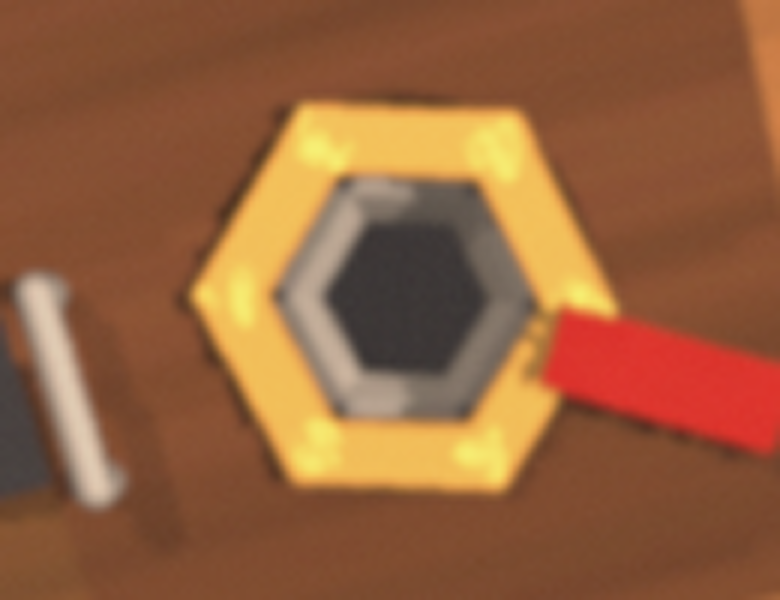

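```bash
python3 - <<'E'
from h import *
s=telemetry.observe()
f=lambda c:((c[0]+.5)/6-.5+211,(c[1]+.5)/6-.5+76)
def hexfit(C,z,l):
    P=np.array([px("wrist",f(c),z,s)[:2] for c in C])*1000;m=P.mean(0);d=P-m
    a=np.degrees(np.arctan2(d[:,1],d[:,0]));print(l,m.round(1),'r',np.hypot(*d.T).round(1),'flat ang',(((a-30)%60)).round(1))
hexfit([(300,103),(522,108),(615,305),(502,490),(298,488),(192,295)],.064,"outer")
hexfit([(342,180),(478,183),(533,297),(467,418),(340,415),(278,295)],.064,"inner")
hexfit([(375,225),(458,225),(490,298),(450,372),(365,370),(328,297)],.043,"sock")
K=[(x,y) for x,y in [(201,77),(327,43),(354,170),(235,202)]]
P=np.array([px("wrist",k,.06,s)[:2] for k in K])*1000
print(P.round(1),P.mean(0).round(1))
T=[px("wrist",f(c),.066,s)[:2]*1000 for c in [(557,345),(772,410)]];print(T,np.degrees(np.arctan2(*(T[1]-T[0])[::-1])))
E
```

```text
outer [ 537.2 -326.4] r [35.  35.4 34.4 34.7 35.3 34.8] flat ang [44.6 44.1 45.1 43.9 45.6 44.5]
inner [ 537.  -326.1] r [21.3 21.6 20.7 21.6 21.7 21. ] flat ang [45.1 43.6 47.  43.7 45.6 44.3]
sock [ 537.3 -325.5] r [13.7 14.7 13.7 14.3 14.6 14.4] flat ang [42.8 42.6 46.3 44.6 42.7 45.3]
[[ 475.2 -387.2]
 [ 474.8 -263.5]
 [ 598.6 -261.5]
 [ 601.8 -389.1]] [ 537.6 -325.3]
[array([ 549.93582603, -303.93121589]), array([ 568.58368401, -271.86158864])] 59.82284036801411
```

```bash
python3 - <<'E'
from h import *
print(toward([.5372,-.327,.150],74.8))
E
```

```text
(array([ -2.4, -65.6, 105.4]), array([-0.13, -0.1 ,  1.27]))
```

Request:
carry_out(steps=[[[-1, -25, 0], [0, 0, 0.5], 0], [[-2, -50, 10], [0, 0, 1.3], 0], [[-2.4, -65.6, 35], [-0.1, -0.1, 1.3], 0], [[-2.4, -65.6, 65], [-0.1, -0.1, 1.3], 0], [[-2.4, -65.6, 90], [-0.1, -0.1, 1.3], 0], [[-2.4, -65.6, 105], [-0.1, -0.1, 1.3], 0], [[-2.4, -65.6, 105], [-0.1, -0.1, 1.3], 0], [[-2.4, -65.6, 105], [-0.1, -0.1, 1.3], 0], [[-2.4, -65.6, 105], [-0.1, -0.1, 1.3], 0], [[-2.4, -65.6, 105], [-0.1, -0.1, 1.3], 0]])

```text
time_s: 8.88
ee_pos: [0.5389, -0.3294, 0.1536]
tool_rot: [0.003, 0.795, 0.607, 0.001]
ft_force: [-0.2, -0.0, -1.9]
gripper_width: 0.0162
```

```bash
python3 - <<'E'
from h import *
s=st();snap("wrist","pics/w8.png");st();print(toward([.5372,-.327,.118],74.8))
s=snap("scene","pics/s8.png")
im=cv2.imread("pics/s8.png");cv2.imwrite("pics/s8c.png",cv2.resize(im[210:310,140:270],None,fx=6,fy=6,interpolation=cv2.INTER_CUBIC))
E
```

```text
t 8.88 p [ 538.9 -329.4  153.6] yawx 74.72 z [ 0.0041 -0.0036 -1.    ] F [-0.2 -0.  -1.9] M [-0.03 -0.    0.01] w 16.2 q [ 0.48  0.5   0.03  1.68 -0.02  0.95  1.82]
t 8.93 p [ 538.8 -329.5  153.6] yawx 74.7 z [ 0.004  -0.0035 -1.    ] F [ 0.4 -0.7 -1.7] M [-0.01 -0.02 -0.  ] w 15.6 q [ 0.48  0.51  0.03  1.68 -0.02  0.95  1.82]
(array([ 2.1, -2.3, 35.5]), array([ 0.27,  0.13, -0.1 ]))
```

View pics/s8c.png

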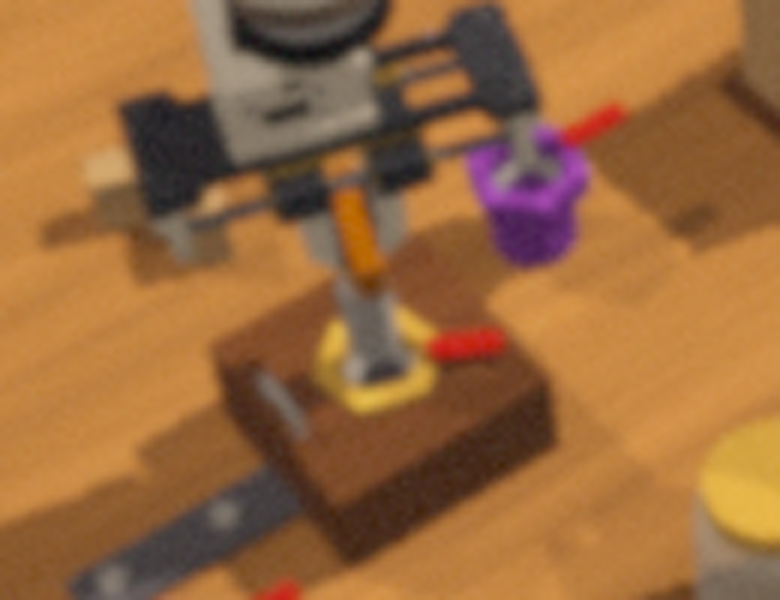

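View pics/w8.png

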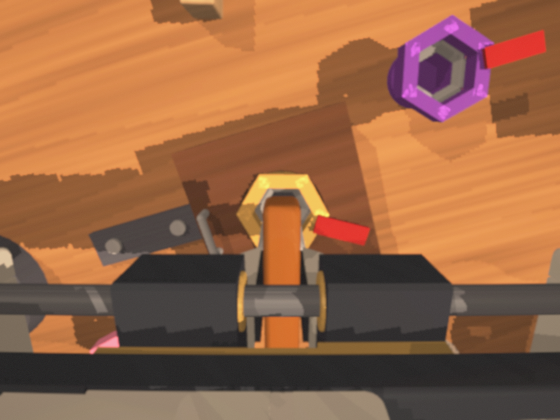

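Request:
carry_out(steps=[[[2, -2, 10], [0, 0, 0], 0], [[2, -2, 20], [0, 0, 0], 0], [[2, -2, 26], [0, 0, 0], 0], [[2, -2, 26], [0, 0, 0], 0], [[2, -2, 26], [0, 0, 0], 0], [[2, -2, 26], [0, 0, 0], 0]])

```text
time_s: 9.48
ee_pos: [0.5361, -0.3269, 0.1255]
tool_rot: [0.001, 0.795, 0.606, -0.0]
ft_force: [0.6, 0.4, -2.0]
gripper_width: 0.0157
```

```bash
python3 - <<'E'
from h import *
s=st();snap("top","pics/t9.png");s=st();print(toward([.5372,-.327,.118],74.8))
E
```

```text
t 9.48 p [ 536.1 -326.9  125.5] yawx 74.67 z [ 0.001 -0.002 -1.   ] F [ 0.6  0.4 -2. ] M [ 0.06 -0.02 -0.01] w 15.7 q [ 0.48  0.53  0.03  1.71 -0.02  0.9   1.82]
t 9.53 p [ 536.3 -327.   125.8] yawx 74.67 z [ 0.0015 -0.0023 -1.    ] F [ 0.2  0.  -2.2] M [-0.02  0.01 -0.04] w 15.7 q [ 0.48  0.53  0.03  1.71 -0.02  0.9   1.82]
(array([0.3, 0.8, 7.8]), array([ 0.12,  0.11, -0.13]))
```

Request:
carry_out(steps=[[[0, 0.5, 2.5], [0, 0, 0], 0], [[0, 0.5, 5], [0, 0, 0], 0], [[0, 0.5, 7.5], [0, 0, 0], 0], [[0, 0.5, 10], [0, 0, 0], 0], [[0, 0.5, 12], [0, 0, 0], 0], [[0, 0.5, 12], [0, 0, 0], 0]])

```text
time_s: 10.03
ee_pos: [0.5363, -0.3268, 0.1131]
tool_rot: [0.001, 0.795, 0.607, -0.0]
ft_force: [0.6, 0.1, -3.1]
gripper_width: 0.0157
```

```bash
python3 - <<'E'
from h import *
s=st()
E
```

```text
t 10.03 p [ 536.3 -326.8  113.1] yawx 74.68 z [ 5.0e-04 -1.8e-03 -1.0e+00] F [ 0.6  0.1 -3.1] M [-0.07 -0.02  0.01] w 15.7 q [ 0.48  0.55  0.03  1.71 -0.02  0.88  1.82]
```

Request:
carry_out(steps=[[[0, 0, 3], [0, 0, 0], 0], [[0, 0, 6], [0, 0, 0], 0], [[0, 0, 9], [0, 0, 0], 0], [[0, 0, 12], [0, 0, 0], 0], [[0, 0, 15], [0, 0, 0], 0], [[0, 0, 15], [0, 0, 0], 0]])

```text
time_s: 10.53
ee_pos: [0.5363, -0.3269, 0.0979]
tool_rot: [0.001, 0.795, 0.606, -0.0]
ft_force: [0.5, -0.5, -1.9]
gripper_width: 0.0162
```

```bash
python3 - <<'E'
from h import *
s=st()
E
```

```text
t 10.53 p [ 536.3 -326.9   97.9] yawx 74.67 z [ 6.e-04 -2.e-03 -1.e+00] F [ 0.5 -0.5 -1.9] M [-0.08 -0.06 -0.01] w 16.2 q [ 0.48  0.57  0.03  1.72 -0.02  0.85  1.82]
```

It's in the socket with no contact force. I'll push on to the floor gently.

Request:
carry_out(steps=[[[0, 0, 3], [0, 0, 0], 0], [[0, 0, 6], [0, 0, 0], 0], [[0, 0, 8], [0, 0, 0], 0], [[0, 0, 10], [0, 0, 0], 0], [[0, 0, 12], [0, 0, 0], 0], [[0, 0, 13], [0, 0, 0], 0]])

```text
time_s: 11.03
ee_pos: [0.5395, -0.3283, 0.0904]
tool_rot: [0.004, 0.795, 0.606, 0.001]
ft_force: [-4.7, 3.9, 27.2]
gripper_width: 0.0158
```

```bash
python3 - <<'E'
from h import *
s=st()
E
```

```text
t 11.03 p [ 539.5 -328.3   90.4] yawx 74.67 z [ 0.0069 -0.0048 -1.    ] F [-4.7  3.9 27.2] M [ 0.87  1.12 -0.01] w 15.8 q [ 0.48  0.58  0.03  1.72 -0.02  0.83  1.82]
```

Request:
carry_out(steps=[[[0, 0, -3], [0, 0, 0], 0], [[0, 0, -5], [0, 0, 0], 0], [[0, 0, -5], [0, 0, 5], 0], [[0, 0, -5], [0, 0, 10], 0], [[0, 0, -5], [0, 0, 15], 0], [[0, 0, -5], [0, 0, 20], 0], [[0, 0, -5], [0, 0, 25], 0], [[0, 0, -5], [0, 0, 30], 0], [[0, 0, -5], [0, 0, 30], 0]], grip_force=40)

```text
time_s: 11.78
ee_pos: [0.5379, -0.3291, 0.0914]
tool_rot: [0.003, 0.926, 0.378, 0.001]
ft_force: [2.9, -4.4, 0.2]
gripper_width: 0.0159
```

```bash
python3 - <<'E'
from h import *
s=st();snap("wrist","pics/w10.png")
E
```

```text
t 11.78 p [ 537.9 -329.1   91.4] yawx 44.48 z [ 0.0042 -0.0058 -1.    ] F [ 2.9 -4.4  0.2] M [-1.29 -0.88  0.03] w 15.9 q [ 0.39  0.58  0.16  1.73 -0.11  0.83  1.37]
```

View pics/w10.png

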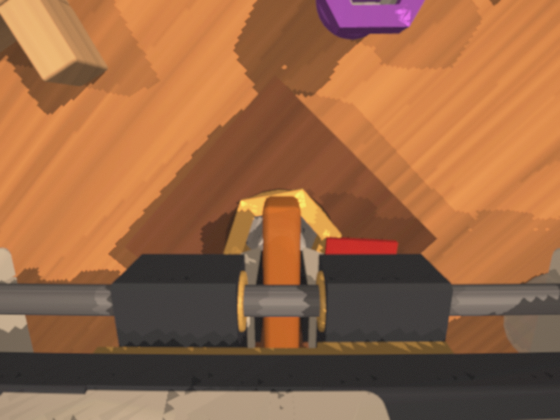

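Request:
carry_out(steps=[[[0, 0, 0], [0, 0, 6], 0], [[0, 0, 0], [0, 0, 12], 0], [[0, 0, 0], [0, 0, 18], 0], [[0, 0, 0], [0, 0, 24], 0], [[0, 0, 0], [0, 0, 30], 0], [[0, 0, 0], [0, 0, 36], 0], [[0, 0, 0], [0, 0, 42], 0], [[0, 0, 0], [0, 0, 48], 0], [[0, 0, 0], [0, 0, 54], 0], [[0, 0, 0], [0, 0, 60], 0], [[0, 0, 0], [0, 0, 60], 0], [[0, 0, 0], [0, 0, 60], 0]])

```text
time_s: 12.83
ee_pos: [0.5362, -0.3295, 0.0912]
tool_rot: [0.003, 0.991, -0.133, 0.001]
ft_force: [-0.2, -5.1, 1.3]
gripper_width: 0.0156
```

```bash
python3 - <<'E'
from h import *
s=st();snap("wrist","pics/w11.png")
E
```

```text
t 12.83 p [ 536.2 -329.5   91.2] yawx -15.25 z [ 0.0015 -0.0056 -1.    ] F [-0.2 -5.1  1.3] M [-1.6   0.19  0.03] w 15.6 q [ 0.21  0.61  0.41  1.73 -0.31  0.85  0.48]
```

View pics/w11.png

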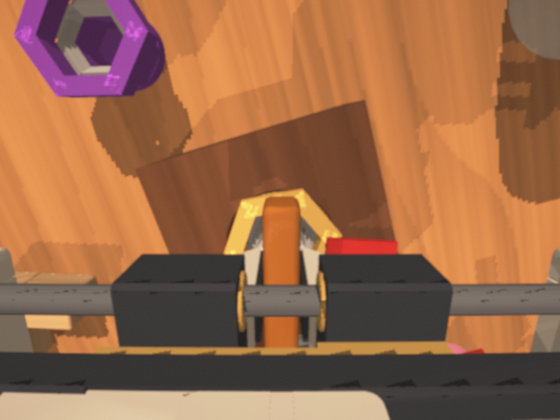

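Request:
carry_out(steps=[[[0, 0, 0], [0, 0, 0], 0.5], [[0, 0, 0], [0, 0, 0], 0.5], [[0, 0, 0], [0, 0, 0], 0.5], [[0, 0, 0], [0, 0, 0], 0.5], [[0, 0, 0], [0, 0, 0], 0.5], [[0, 0, 0], [0, 0, 0], 0.5]])

```text
time_s: 13.38
ee_pos: [0.5366, -0.3265, 0.0905]
tool_rot: [0.001, 0.991, -0.133, 0.001]
ft_force: [-0.4, -0.2, -0.4]
gripper_width: 0.0455
```

```bash
python3 - <<'E'
from h import *
s=st();snap("wrist","pics/w12.png");print(toward([.537,-.3272,.09]))
E
```

```text
t 13.38 p [ 536.6 -326.5   90.5] yawx -15.29 z [ 8.0e-04 -1.5e-03 -1.0e+00] F [-0.4 -0.2 -0.4] M [-0.09  0.07 -0.01] w 45.5 q [ 0.2   0.61  0.41  1.74 -0.31  0.85  0.48]
[0.50607767 0.38175945 0.57923613]
```

View pics/w12.png

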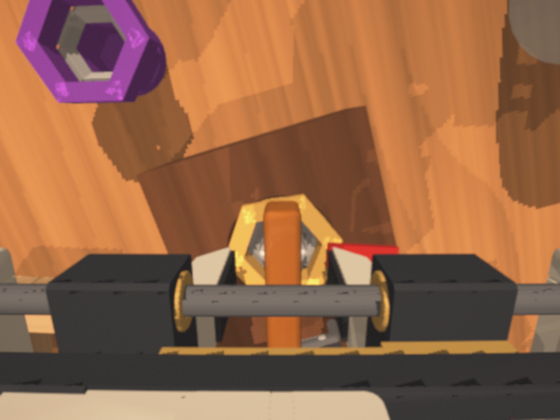

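Request:
carry_out(steps=[[[0, 0, 0], [0, 0, 0], 0], [[0, 0, 0], [0, 0, 0], 0], [[0, 0, 0], [0, 0, 0], 0], [[0, 0, 0], [0, 0, 0], 0], [[0, 0, 0], [0, 0, 0], 0], [[0, 0, 0], [0, 0, 6], 0], [[0, 0, 0], [0, 0, 12], 0], [[0, 0, 0], [0, 0, 18], 0], [[0, 0, 0], [0, 0, 24], 0], [[0, 0, 0], [0, 0, 30], 0], [[0, 0, 0], [0, 0, 36], 0], [[0, 0, 0], [0, 0, 42], 0], [[0, 0, 0], [0, 0, 48], 0], [[0, 0, 0], [0, 0, 54], 0], [[0, 0, 0], [0, 0, 59], 0], [[0, 0, 0], [0, 0, 62], 0], [[0, 0, 0], [0, 0, 62], 0]])

```text
time_s: 14.85
ee_pos: [0.5375, -0.3275, 0.0908]
tool_rot: [0.001, 0.78, -0.625, 0.002]
ft_force: [1.6, -1.6, -2.6]
gripper_width: 0.0159
```

```bash
python3 - <<'E'
from h import *
s=st()
E
```

```text
t 14.85 p [ 537.5 -327.5   90.8] yawx -77.4 z [ 0.0025 -0.0039 -1.    ] F [ 1.6 -1.6 -2.6] M [-0.54 -0.42  0.05] w 15.9 q [ 0.02  0.68  0.67  1.74 -0.52  0.9  -0.43]
```

Request:
carry_out(steps=[[[0, 0, 0], [0, 0, 2], 0], [[0, 0, 0], [0, 0, 4], 0], [[0, 0, 0], [0, 0, 6], 0], [[0, 0, 0], [0, 0, 7], 0], [[0, 0, 0], [0, 0, 7], 0]])

```text
time_s: 15.27
ee_pos: [0.5374, -0.3276, 0.0908]
tool_rot: [0.0, 0.742, -0.671, 0.002]
ft_force: [3.4, -3.0, -4.4]
gripper_width: 0.0155
```

```bash
python3 - <<'E'
from h import *
s=st();snap("wrist","pics/w13.png")
E
```

```text
t 15.27 p [ 537.4 -327.6   90.8] yawx -84.27 z [ 0.0026 -0.0036 -1.    ] F [ 3.4 -3.  -4.4] M [-0.87 -0.77  0.09] w 15.5 q [ 0.01  0.69  0.7   1.74 -0.54  0.91 -0.53]
```

View pics/w13.png

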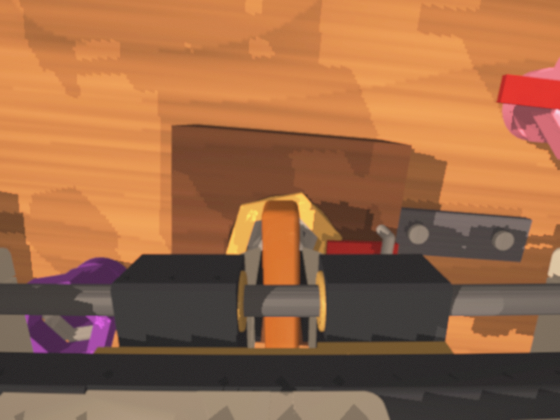

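Request:
carry_out(steps=[[[0, 0, 1], [0, 0, 1.5], 0], [[0, 0, 1], [0, 0, 3], 0], [[0, 0, 1], [0, 0, 4], 0], [[0, 0, 1], [0, 0, 4], 0]])

```text
time_s: 15.65
ee_pos: [0.5375, -0.3277, 0.0907]
tool_rot: [0.0, 0.717, -0.697, 0.002]
ft_force: [2.9, -2.7, 5.9]
gripper_width: 0.0156
```

```bash
python3 - <<'E'
from h import *
s=st()
E
```

```text
t 15.65 p [ 537.5 -327.7   90.7] yawx -88.35 z [ 0.003  -0.0034 -1.    ] F [ 2.9 -2.7  5.9] M [-0.65 -0.43  0.38] w 15.6 q [-0.    0.7   0.72  1.74 -0.56  0.92 -0.59]
```

Request:
carry_out(steps=[[[0, 0, 0], [0, 0, 1.5], 0], [[0, 0, 0], [0, 0, 3], 0], [[0, 0, 0], [0, 0, 3], 0]])

```text
time_s: 15.9
ee_pos: [0.5375, -0.3277, 0.0907]
tool_rot: [-0.0, -0.699, 0.715, -0.002]
ft_force: [2.6, -2.0, 5.9]
gripper_width: 0.0157
```

```bash
python3 - <<'E'
from h import *
s=st();snap("wrist","pics/w14.png")
im=cv2.imread("pics/w14.png");cv2.imwrite("pics/w14c.png",cv2.resize(im[180:270,280:420],None,fx=5,fy=5,interpolation=cv2.INTER_CUBIC))
E
```

```text
t 15.9 p [ 537.5 -327.7   90.7] yawx -91.3 z [ 0.0028 -0.0036 -1.    ] F [ 2.6 -2.   5.9] M [-0.69 -0.48  0.83] w 15.7 q [-0.01  0.7   0.73  1.74 -0.57  0.92 -0.64]
```

View pics/w14c.png

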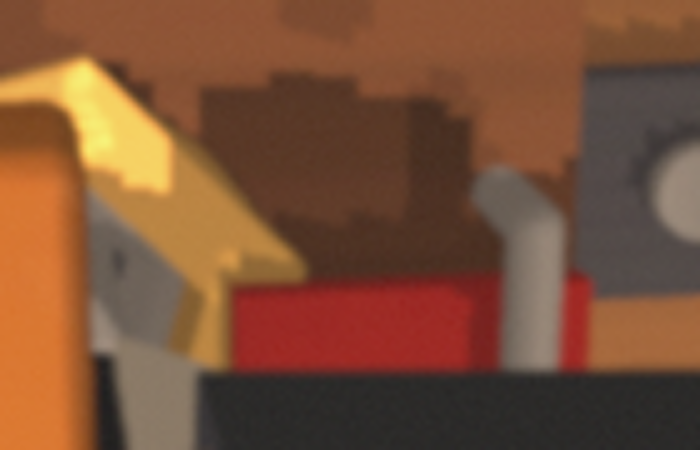

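The turning moment climbs steadily (0.09, then 0.38, then 0.83 N m) and the red tongue is in the staple, so the stop is reached. I'll ease off, let go and raise the gripper straight up.

Request:
carry_out(steps=[[[0, 0, 0], [0, 0, -3], 0], [[0, 0, 0], [0, 0, -3], 0], [[0, 0, 0], [0, 0, -3], 0.5], [[0, 0, 0], [0, 0, -3], 0.5], [[0, 0, 0], [0, 0, -3], 0.5], [[0, 0, 0], [0, 0, -3], 0.5], [[0, 0, -10], [0, 0, -3], 0.5], [[0, 0, -30], [0, 0, -3], 0.5], [[0, 0, -60], [0, 0, -3], 0.5], [[0, 0, -95], [0, 0, -3], 0.5], [[0, 0, -130], [0, 0, -3], 0.5], [[0, 0, -150], [0, 0, -3], 0.5], [[0, 0, -150], [0, 0, -3], 0.5], [[0, 0, -150], [0, 0, -3], 0.5]])

```text
time_s: 17.12
ee_pos: [0.5369, -0.327, 0.2415]
tool_rot: [-0.0, 0.717, -0.697, 0.002]
ft_force: [0.2, 0.7, -0.9]
gripper_width: 0.0461
```

```bash
python3 - <<'E'
from h import *
s=st();snap("wrist","pics/w15.png");print(toward([.46,-.2,.28]),toward([.537,-.42,.25]))
E
```

```text
t 17.12 p [ 536.9 -327.   241.5] yawx -88.34 z [ 0.0038 -0.0027 -1.    ] F [ 0.2  0.7 -0.9] M [-0.03  0.16 -0.02] w 46.1 q [-0.09  0.53  0.83  1.63 -0.42  1.17 -0.7 ]
[-128.34542091   72.4642094   -40.46441931] [ 93.76525944   1.96290225 -10.0438446 ]
```

View pics/w15.png

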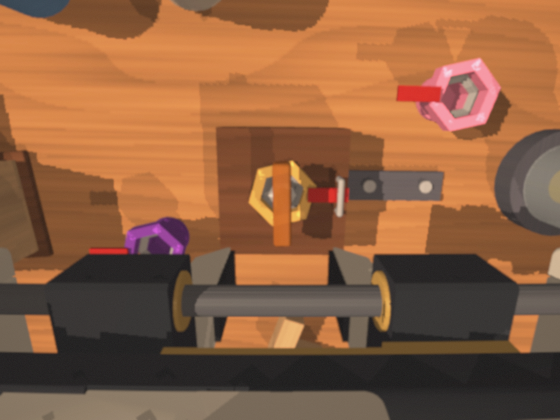

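The key stands in the socket at (282,203), with the red tongue at (325,195) under the staple. I'll move back and check the whole scene.

Request:
carry_out(steps=[[[0, 25, -10], [0, 0, 0], 0.5], [[0, 55, -20], [0, 0, 0], 0.5], [[0, 85, -30], [0, 0, 0], 0.5], [[0, 100, -40], [0, 0, 0], 0.5], [[0, 100, -40], [0, 0, 0], 0.5], [[0, 100, -40], [0, 0, 0], 0.5]])

```text
time_s: 17.67
ee_pos: [0.4358, -0.329, 0.279]
tool_rot: [-0.0, 0.717, -0.697, 0.001]
ft_force: [-0.0, 0.2, 0.9]
gripper_width: 0.0462
```

```bash
python3 - <<'E'
from h import *
s=st();snap("top","pics/t16.png");snap("wrist","pics/w16.png");snap("scene","pics/s16.png")
im=cv2.imread("pics/w16.png");
c=proj("wrist",[.5372,-.327,.114],s);print(c)
for e in (-.037,.037):
  print(proj("wrist",[.5372+e,-.327,.114],s))
im=cv2.imread("pics/s16.png");cv2.imwrite("pics/s16c.png",cv2.resize(im[200:300,140:270],None,fx=6,fy=6,interpolation=cv2.INTER_CUBIC))
E
```

```text
t 17.67 p [ 435.8 -329.   279. ] yawx -88.38 z [ 1.1e-03 -6.0e-04 -1.0e+00] F [-0.   0.2  0.9] M [-0.05  0.15  0.02] w 46.2 q [-0.15  0.33  0.92  1.79 -0.28  1.16 -0.68]
[283.58595955  83.87442171]
[282.33441918 126.98603056]
[284.91082318  38.28952906]
```

View pics/t16.png

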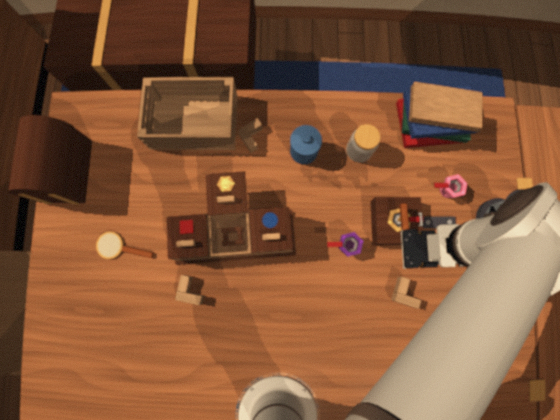

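View pics/s16.png

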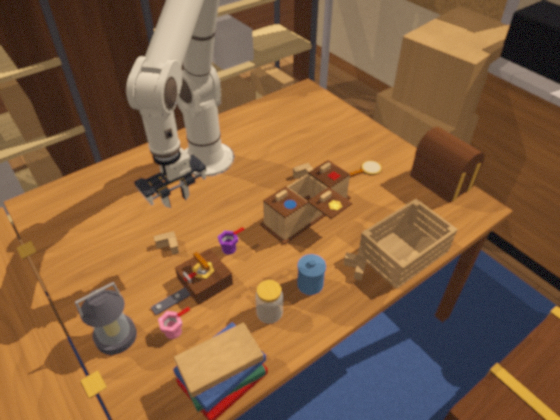

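View pics/s16c.png

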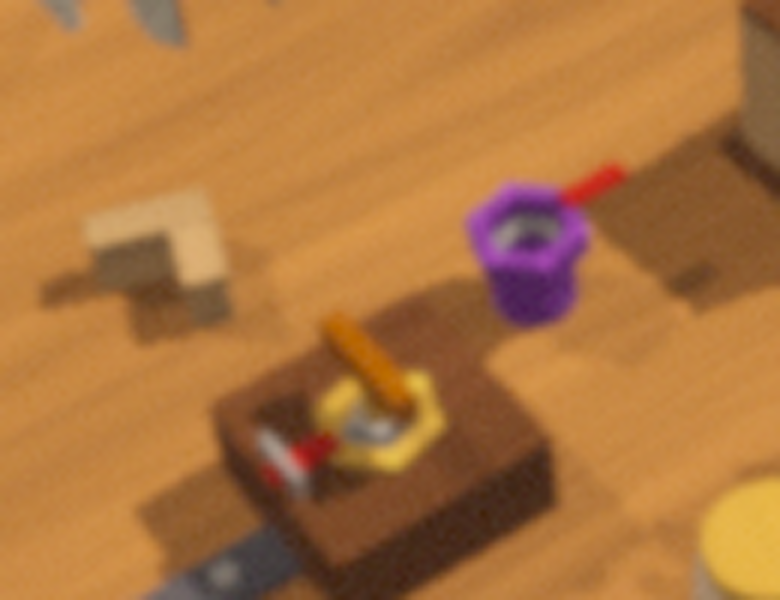

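View pics/w16.png

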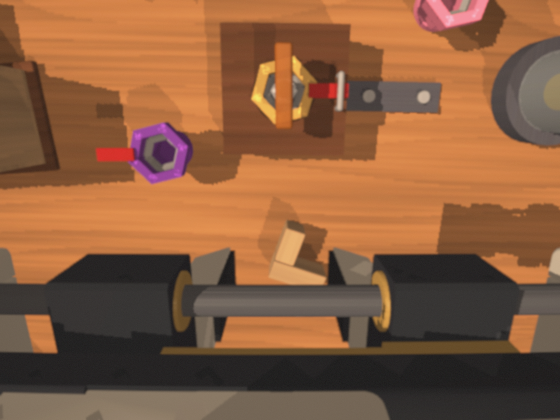

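The red tongue sits in the staple and the bar ends (rows 43 and 127) fit a fully home key. The red and blue lids are shut and nothing else has moved.

```bash
python3 -c "
from cell import bot
print(bot.hand_in())"
```

```text
the job is handed in; nothing more can be done
None
```

The job is done and handed in, about 18 s into the 66 s allowed. `hand_in()` gave no verdict.

- **Lid and key:** I pushed only the brass-hexagon lid open to its stop (12 N felt). I then lifted the key out by its bar and pushed it into the socket until it met the floor (27 N).
- **Socket:** I lined the key up with the socket from wrist-camera pictures. It slid in without touching the sides, so I did not need to feel around for it.
- **Turning:** I turned it clockwise by 90°, let go and took a fresh grip. I then turned about 76° more, until the moment rose steadily to 0.83 N m.

**Last checks:**
- **Lock:** the key stands in the socket at full depth, and the red tongue is under the staple.
- **Lids and other things:** the disc and square lids are shut, and everything else is where it was in the last pictures.
- **Robot:** the gripper is well clear and touches nothing.

The estimates agreed to within 2–4 mm between cameras. In the final picture the bar measured 84 pixels long, against 89 predicted. I did not resolve that difference; a key standing too high would have looked longer, not shorter.

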